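# Clamp a whetstone in its holder

### The arm

A 6-joint arm with a two-finger parallel gripper is mounted at the origin on the work surface. World frame = base frame: x ahead of the robot, y to its left, z up, the work surface at z = 0. Lengths are in mm, angles in rad, forces in N, time in s.
With the tool pointing down it reaches from about 375 to 925 mm from the base axis. Payload 5.7 kg.
Tool frame: the origin (TCP) lies midway between the tips of the shut fingers; the grasp point (between the pads) lies 19 mm behind it; z points along the fingers, y is the line along which they close (so a half turn about z gives the same grasp; the last joint's range is limited). The gripper opens to 88 mm and grips with 3 to 60 N. Pads are 20 mm wide; open, the fingers measure 115 mm over their backs; the gripper's body (75 mm by 178 mm) begins 61 mm behind the grasp point.
Start: joints at [-1.215, 0.359, 1.51, -0, 1.272, -0.115], TCP at [272.14, -534.698, 222.623] pointing down, gripper open.
Joint ranges: [-2.97, 2.97], [-1.01, 2.36], [0.21, 2.38], [-0.96, 4.11], [0.2, 2.71], [-2.98, 2.98]. Speed limits (rad/s): [2.39, 2.39, 3.14, 3.14, 3.14, 3.14].

### API

Orientations are given as a rotation vector (axis times angle).
In Python, from station import manip gives the robot as it stands.
- The arm moves only by the tool play_rows, never from a script. Its argument "steps" is a list of rows, each a list of 2 entries, a list of its own where there are three numbers: the shift along the tool's x, y, z in cm, then the turn, a rotation vector about the tool's x, y, z in rad. A call has 1 to 12 rows; each row shifts and turns the commanded pose from where the row before left it, along the tool's axes as they then stand; what a row does not reach is not made up. A row lasts 1/12 s, in which the tool goes at most 41.7 mm and 7.16 degrees, less where a joint would pass 70% of its speed; a pose out of reach is approached as far as the arm can. A call is refused whole if a number of a shift passes 4.17 or a number of a turn 0.125, either way. A call with a gripper value outside its range is refused whole. "fingers" is the closure, from -1 (fully open) to 1 (shut), set as the call begins (left out, the last holds). The fingers move at their own pace and stop on an object; the grip force is fixed at half the most. Time passes only in rows, so rows that do not move let the fingers close. It gives the time, the measured TCP pose, the force, the opening and the grip force at its end, in the units of the state.
- manip.read_state(): the state, without advancing time (a new reading comes with each control period).
- manip.capture(name): name is "side" or "top" or "wrist"; returns (picture, depth): 480x640x3 uint8, blue, green, red; 480x640 float32, mm along the optical axis (not along the pixel's ray), 0 where there is no reading.
- manip.camera_params(name): a dict with "K" (3x3 intrinsics, pixels), "rvec" (rotation vector, rad) and "tvec" (3), from world to camera coordinates, as OpenCV has them; the wrist camera has in their place "mount" (4x4, takes a point from camera to tool coordinates, whose origin is the TCP and whose axes are the flange's). Camera axes: x right, y down, z forward; pixel columns grow to the right and rows downward; lengths in mm; the calibration is good to about 2 mm. A picture is of the moment at which its call begins: read the wrist's pose just before it. camera_params takes no time and is no camera call.
- manip.finish_job(): hands the job in; it is judged then, once.
The state is a dict: "time_s": time; "q": joint angles; "joint_vel": joint speeds; "tau": joint torques, N m; "tcp_pos": TCP position; "tool_rot": TCP orientation; "contact_force": force on the tool from outside, world axes, zero at the start; "ft_torque": the same for the moment, N m; "opening": opening from 0.0 (shut) to 1.0 (fully open); "finger_force": force on a finger pad.
Only numpy, scipy, OpenCV 4.12 (cv2) and the standard library are available. Lean on these libraries where they do the work, as an engineer would, in place of code of your own. Each camera call takes 0.05 s, during which the arm holds its last target. There are 200 camera calls.

### The job

Get the whetstone ready for sharpening: slide it along its wooden holder until its base is fully home against the end stop, then lock it with the clamp by turning the clamp screw clockwise as far as it goes using the forked key (turn the screw only with the key, never with the gripper itself). Finally stand the key upright on the desk, off the holder, and leave the other things on the desk where they are.

Things in the scene. Friction and masses are not known exactly. Their poses are not given: they have to be found in the camera images.
- holder: Wooden board 340 x 120 x 18 mm fixed to the desk. Origin on the desk; z up, x along the board, which spans x -200 to +140 mm. Two rails 10 mm high at y = +-40 to +-50 mm (x -112 to +112) guide the stone's base. Dark end stop at the +x end, 18 mm above the board; the clamp screw is at the other end on a steel post at x = -160 mm, y = 0.
- stop (a point): Middle of the end stop's inner face, at x = +105 mm, y = 0, z = 25 mm in the holder's frame; axes as the holder's.
- stone: Loose mounted whetstone, 0.6 kg, lying between the rails, 10 to 30 mm short of the stop at the start. Yellow base 210 x 75 x 14 mm; on it an off-white stone 160 x 65 x 25 mm at x = -65 to +95 mm, leaving a bare ledge 40 mm long at the -x (clamp) end. Origin at the centre of the base's underside, 18 mm above the desk; x towards the stop, z up; stone's top 39 mm above the origin.
- stone_front (a point): Middle of the base's end face that must meet the end stop, at x = +105 mm, z = 7 mm in the stone's frame. Home: it coincides with point stop.
- stone_push (a point): Point on the stone's upright end face above the ledge (the face looks towards the clamp), at x = -65 mm, z = 30 mm in the stone's frame: a place to push.
- clamp (a joint): Angle of the clamp screw, rad: at the start 0 to 0.25 (clamp arm out to the side, open); grows clockwise seen from above; 1.35 = stop, locked, the arm lying along the holder over the ledge of the stone's base. Stays where it is left, turns with about 0.1 N m. If the stone is not home the arm runs against it.
- clamp_head: Steel screw head and clamp arm, turning together about the vertical axis through the origin, 34 mm above the desk. Disc of radius 20 mm, 10 mm high; across it an upright tab 34 mm long (x), 8 mm thick (y), top 24 mm above the origin (upper 4 mm only 4 mm thick). The arm, parallel to the tab, points along +x: 18 mm wide, reaches 90 mm from the axis, 1 to 8 mm above the origin.
- tab_top (a point): Top of the tab on the screw's axis, 58 mm above the desk; x along the tab.
- key: Loose forked key, 102 mm tall, 0.2 kg, standing on its foot. Origin under the foot's centre, z up. Foot 46 (x) x 38 (y) x 28 mm; slot along x in its underside, 12 mm wide, 16 mm deep, open at both ends, fits over the screw's tab. On top a flat dark wooden grip 44 (x) x 14 (y) mm, at 60 to 102 mm height: pinch the 14 mm across y. A half turn about z gives the same key.
- mug: Bystander: white mug, radius 38 mm, 90 mm high, origin under its centre.
- flattener: Bystander: grey flattening block 110 x 60 x 28 mm, origin under its centre.
- penjar: Bystander: glass jar with pens, radius 40 mm, 100 mm high (pens to 145 mm), origin under its centre.
- oil: Bystander: amber oil bottle, radius 24 mm, 120 mm high, origin under its centre.
- mouse: Bystander: round black computer mouse, radius 31 mm, 35 mm high, origin under its centre.
- case: Bystander: shallow yellow open case half 200 x 100 x 35 mm, origin under its centre.
Mind the look-alikes: they are no part of the job. Leave any pink look-alike of the stone alone. Leave any yellow look-alike of the key alone.

How it is judged:
By the outcome, as a careful person would: the job done as asked, in the order asked, and still so for the second after the job is handed in, with the robot touching nothing.
It also fails if it takes over 61 s, if anything falls off the work surface, if the arm or the gripper's body presses on something with over 40 N, if the wrist force passes 120 N, or if a joint passes its speed limit or range.

## Working session

There is one attempt and no reset: what is moved stays moved. The work goes in short steps, Python scripts to look and compute and a tool call to move; the robot and the scene stay as the last step left them, time stands still between calls to the robot, and variables do not carry over. Pictures are saved under pics/ and viewed, at most 10 in all, crops included, and the job is handed in when it is done.

Besides the shell and the picture viewer there is one more tool, called after "Emit:" in YAML: its name, and indented under it one key for each argument. play_rows: Moves the arm, as the interface text tells. Its arguments: {"type":"object","properties":{"steps":{"type":"array","items":{"type":"array"}},"fingers":{"type":"number"}},"required":["steps"]}

```bash
mkdir -p pics; python3 - <<'E'
from station import manip
import cv2,numpy as np
s=manip.read_state();print(s)
for n in("top","side"):
    p,d=manip.capture(n);cv2.imwrite(f"pics/{n}0.png",p);np.savez(f"pics/{n}0.npz",p=p,d=d)
    print(n,manip.camera_params(n))
print(manip.camera_params("wrist"))
E
```

```text
{'time_s': 0.0, 'q': array([-1.21506688e+00,  3.59501324e-01,  1.51140716e+00, -4.23199955e-07,
        1.27250975e+00, -1.15087542e-01]), 'joint_vel': array([ 0.00109918,  0.00048242, -0.0011387 , -0.00097957,  0.00039724,
        0.00134992]), 'tau': array([ 2.01438546e-03, -5.15365577e+01, -2.70724869e+01,  6.76008943e-02,
        3.52049991e-02, -1.22599549e-04]), 'tcp_pos': array([ 271.92901789, -534.07461707,  221.8214098 ]), 'tool_rot': array([-3.05318243e+00, -7.32323275e-01,  3.44634960e-04]), 'contact_force': array([ 0.07380515, -0.40295907, -0.86466534]), 'ft_torque': array([-0.07523355, -0.00083499,  0.04891276]), 'finger_force': 0.0, 'opening': 0.9975132696833161}
top {'K': array([[550.90937753,   0.        , 316.50889246],
       [  0.        , 550.90937753, 242.70537086],
       [  0.        ,   0.        ,   1.        ]]), 'rvec': array([ 2.17044738, -2.16298784,  0.09218984]), 'tvec': array([  40.92154048,  515.66195497, 1191.42117258])}
side {'K': array([[588.71995561,   0.        , 314.46624412],
       [  0.        , 588.71995561, 229.78553194],
       [  0.        ,   0.        ,   1.        ]]), 'rvec': array([ 2.1299509 , -0.72607902,  0.37964102]), 'tvec': array([-362.52503182,  258.23715603, 1334.93218003])}
{'K': array([[348.92863749,   0.        , 319.19233856],
       [  0.        , 348.92863749, 236.28786504],
       [  0.        ,   0.        ,   1.        ]]), 'mount': array([[ 1.53592537e-03, -9.58337553e-01, -2.85633990e-01,
         7.77707328e+01],
       [ 9.99998675e-01,  1.31772298e-03,  9.56118436e-04,
        -1.00242039e-01],
       [-5.39897731e-04, -2.85635080e-01,  9.58338306e-01,
        -1.61743003e+02],
       [ 0.00000000e+00,  0.00000000e+00,  0.00000000e+00,
         1.00000000e+00]])}
```

View pics/top0.png

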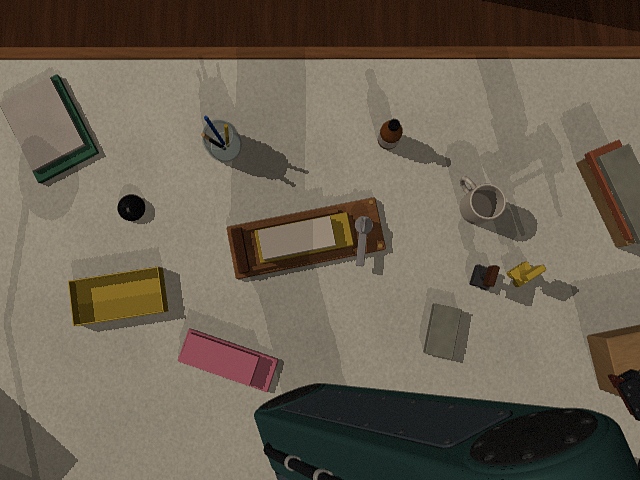

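View pics/side0.png

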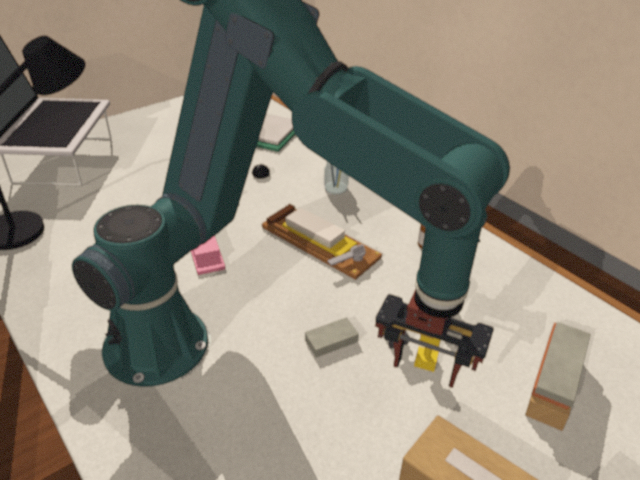

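Top view: holder with its stop at the left (240,250) and clamp at the right (365,226), arm pointing down. The dark key is at (485,276), with the yellow look-alike next to it at (525,272) and the pink one at (230,358). The side view is partly blocked by the arm.

```bash
cat > h.py <<'E'
from station import manip
import cv2,numpy as np
from scipy.spatial.transform import Rotation as R
def cam(n,s=None):
    c=manip.camera_params(n);K=c["K"]
    if n=="wrist":
        T=np.eye(4);T[:3,:3]=R.from_rotvec(s["tool_rot"]).as_matrix();T[:3,3]=s["tcp_pos"];M=T@c["mount"]
    else:
        M=np.eye(4);r=cv2.Rodrigues(c["rvec"])[0];M[:3,:3]=r.T;M[:3,3]=-r.T@c["tvec"]
    return K,M
def ray(K,M,uv,z):
    uv=np.atleast_2d(np.array(uv,float));d=np.c_[(uv-K[[0,1],[2,2]])/K[[0,1],[0,1]],np.ones(len(uv))]@M[:3,:3].T
    return M[:3,3]+d*((z-M[2,3])/d[:,2])[:,None]
def cloud(K,M,d):
    v,u=np.mgrid[:480,:640];P=np.stack([(u-K[0,2])/K[0,0]*d,(v-K[1,2])/K[1,1]*d,d],-1)@M[:3,:3].T+M[:3,3]
    P[d<=0]=np.nan;return P
def proj(K,M,P):
    q=(np.atleast_2d(P)-M[:3,3])@M[:3,:3]@K.T;return q[:,:2]/q[:,2:]
def rect(P):
    (c,sz,a)=cv2.minAreaRect(P[:,:2].astype(np.float32));return np.round(c,1),np.round(sz,1),round(a,1)
E
python3 - <<'E'
from h import *
f=np.load("pics/top0.npz");p,d=f["p"],f["d"];K,M=cam("top");P=cloud(K,M,d)
print(M[:3,3])
def box(n,u0,u1,v0,v1,z0,z1):
    Q=P[v0:v1,u0:u1].reshape(-1,3);Q=Q[(Q[:,2]>z0)&(Q[:,2]<z1)]
    print(n,len(Q),rect(Q) if len(Q)>3 else'',np.nanmedian(Q,0).round(1))
box("desk",300,400,300,370,-20,20)
box("board+",215,400,180,290,11,75)
box("stone",250,345,205,270,50,65)
box("head",340,395,205,275,38,70)
box("tab",340,395,205,275,51,70)
box("key all",465,502,255,298,8,120)
box("key grip",465,502,255,298,50,120)
box("key foot",465,502,255,298,18,36)
box("ykey",502,550,250,295,8,120)
a=cv2.resize(p[185:285,220:400],None,fx=4,fy=4,interpolation=cv2.INTER_CUBIC)
b=cv2.resize(p[245:305,455:555],None,fx=4,fy=4,interpolation=cv2.INTER_CUBIC)
m=np.zeros((400+200,720,3),np.uint8);m[:400]=a;m[400:600,:400]=b[:200];cv2.imwrite("pics/c1.png",m)
E
```

```text
[ 398.6215973    28.85121179 1235.85382004]
desk 6977 (array([313.9, -31.5]), array([151.9, 221.4]), 0.2) [313.3 -30.2  -0.7]
board+ 8211 (array([516. ,  65.1]), array([146.6, 340.2]), 11.2) [524.6  65.   29.7]
stone 2224 (array([524.5,  86.2]), array([ 65.5, 160.2]), 11.7) [524.5  86.3  56.4]
head 503 (array([519.9, -58.5]), array([101.8,  64.3]), 19.9) [535.5 -56.1  42.3]
tab 56 (array([554.7, -59.7]), array([ 7.9, 33.3]), 84.0) [554.5 -59.8  55.6]
key all 536 (array([ 442.8, -320.4]), array([37.7, 46.7]), 72.5) [ 442.6 -315.2   42.3]
key grip 262 (array([ 442.4, -321.2]), array([15.6, 44.2]), 70.6) [ 442.6 -317.8   98. ]
key foot 230 (array([ 442.7, -320.5]), array([37.4, 46.7]), 72.5) [ 443.2 -312.6   27.3]
ykey 529 (array([ 448.9, -407.9]), array([38.9, 46.9]), 32.0) [ 450.1 -400.4   31. ]
```

View pics/c1.png

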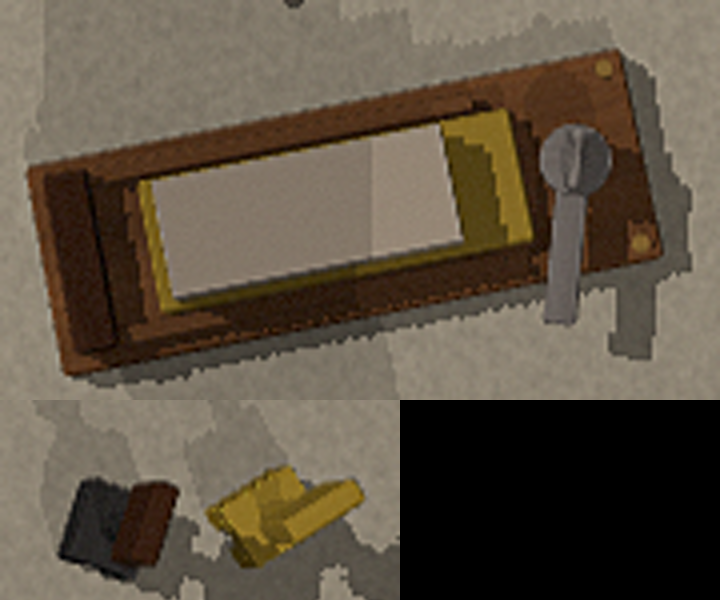

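The crop agrees with the depth data:

| Item | Position (mm) | Checks |
|---|---|---|
| Tab | (554.7, -59.7) | 8 x 33 mm |
| Stone | (524.5, 86.3) | 65 x 160 mm, yaw about 101.6° |
| Key | (442.5, -320.5) | yaw about 162° |

The stone is about 26 mm short of the stop. I'll move to the push point first.

Emit:
play_rows:
  steps:
    - [[3.2,-2.26,0],[0,0,0]]
    - [[3.2,-2.26,0],[0,0,0]]
    - [[3.2,-2.26,0],[0,0,0]]
    - [[3.2,-2.26,0],[0,0,0]]
    - [[3.2,-2.26,0],[0,0,0]]
    - [[3.2,-2.26,0],[0,0,0]]
    - [[3.2,-2.26,0],[0,0,0]]
    - [[3.2,-2.26,0],[0,0,0]]
    - [[3.2,-2.26,0],[0,0,0]]
    - [[3.2,-2.26,0],[0,0,0]]
    - [[3.2,-2.26,0],[0,0,0]]
    - [[3.2,-2.26,0],[0,0,0]]
  fingers: 1

```text
time_s: 1.1
tcp_pos: [491.6, -116.8, 222.5]
tool_rot: [-3.055, -0.733, 0.001]
contact_force: [0.4, -0.6, 0.1]
opening: 0.128
finger_force: 0.0
```

Emit:
play_rows:
  steps:
    - [[0,0,0],[0,0,-0.119]]
    - [[0,0,0],[0,0,-0.119]]
    - [[0,0,0],[0,0,-0.119]]
    - [[0,0,0],[0,0,-0.119]]
    - [[0,0,0],[0,0,-0.119]]
    - [[0,0,0],[0,0,-0.119]]
    - [[0,0,0],[0,0,-0.119]]
    - [[0,0,0],[0,0,-0.119]]
    - [[0,0,0],[0,0,-0.119]]
    - [[0,0,0],[0,0,-0.119]]
    - [[0,0,0],[0,0,-0.119]]
    - [[0,0,0],[0,0,0]]

```text
time_s: 2.1
tcp_pos: [491.0, -118.7, 222.3]
tool_rot: [-1.972, -2.445, 0.0]
contact_force: [-0.2, 0.8, -0.4]
opening: 0.003
finger_force: 0.0
```

```bash
cat >> h.py <<'E'
def go(s,pos,yaw):
    r=R.from_rotvec(s["tool_rot"]).as_matrix();x=np.degrees(np.arctan2(r[1,0],r[0,0]))
    print("tcp",s["tcp_pos"].round(1),"x-yaw",x.round(1),"tilt",r[2,2].round(4),"delta cm",(r.T@(np.array(pos)-s["tcp_pos"])/10).round(2),"turn z rad",np.radians(x-yaw).round(3),"F",s["contact_force"].round(1),"t",round(s["time_s"],1),"op",round(s["opening"],3))
E
python3 - <<'E'
from h import *
s=manip.read_state();go(s,[545,-14,43],101.6)
p,d=manip.capture("wrist");K,M=cam("wrist",s);P=cloud(K,M,d);np.savez("pics/w1.npz",p=p,d=d,M=M)
def box(n,z0,z1,x0,x1,y0,y1):
    Q=P.reshape(-1,3);Q=Q[(Q[:,2]>z0)&(Q[:,2]<z1)&(Q[:,0]>x0)&(Q[:,0]<x1)&(Q[:,1]>y0)&(Q[:,1]<y1)]
    print(n,len(Q),rect(Q) if len(Q)>3 else'',np.nanmedian(Q,0).round(1) if len(Q) else '')
box("stone",52,65,450,600,-25,200)
box("head",38,70,440,600,-110,-30)
box("tab",51,70,440,600,-110,-30)
cv2.imwrite("pics/w1.png",p)
E
```

```text
tcp [ 491.  -118.7  222.3] x-yaw 102.2 tilt -1.0 delta cm [ 9.08  7.51 17.93] turn z rad 0.011 F [-0.2  0.8 -0.4] t 2.1 op 0.003
stone 7116 (array([532.7,  41.3]), array([65.8, 70.2]), 11.5) [532.1  42.5  56.6]
head 2761 (array([518.2, -61.4]), array([109. ,  39.1]), 1.4) [532.5 -56.6  42.7]
tab 317 (array([553.2, -60.4]), array([ 7.8, 33.8]), 84.5) [552.6 -60.2  54.7]
```

View pics/w1.png

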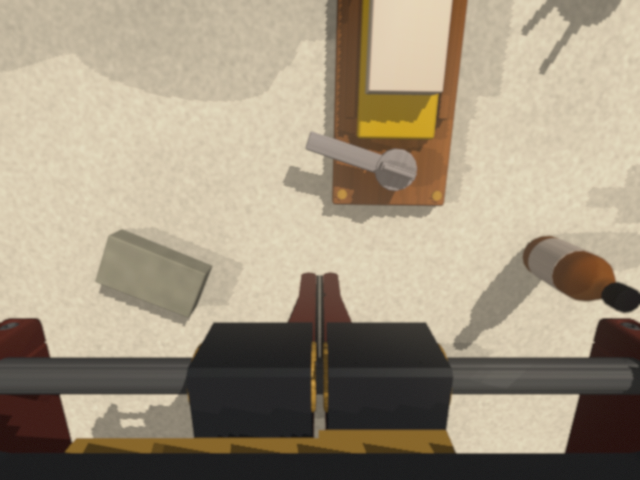

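The wrist view confirms the numbers: tab (395,170), arm off to the side, stone end face about 22 mm ahead of the planned push start. Next I descend between the clamp and the stone.

Emit:
play_rows:
  steps:
    - [[3.03,2.5,0],[0,0,0.011]]
    - [[3.03,2.5,0],[0,0,0]]
    - [[3.03,2.5,0],[0,0,0]]
    - [[0,0,0],[0,0,0]]
    - [[0,0,3.6],[0,0,0]]
    - [[0,0,3.6],[0,0,0]]
    - [[0,0,3.6],[0,0,0]]
    - [[0,0,3.6],[0,0,0]]
    - [[0,0,2.0],[0,0,0]]
    - [[0,0,1.5],[0,0,0]]
    - [[0,0,0],[0,0,0]]

```text
time_s: 3.07
tcp_pos: [543.7, -14.6, 40.4]
tool_rot: [-1.992, -2.422, 0.005]
contact_force: [0.1, 0.2, 0.6]
opening: 0.006
finger_force: 0.0
```

Emit:
play_rows:
  steps:
    - [[0.4,0,0],[0,0,0]]
    - [[0.4,0,0],[0,0,0]]
    - [[0.4,0,0],[0,0,0]]
    - [[0.4,0,0],[0,0,0]]
    - [[0.4,0,0],[0,0,0]]
    - [[0.4,0,0],[0,0,0]]
    - [[0.4,0,0],[0,0,0]]
    - [[0,0,0],[0,0,0]]

```text
time_s: 3.73
tcp_pos: [542.5, 12.9, 44.9]
tool_rot: [1.988, 2.428, 0.002]
contact_force: [0.4, -3.4, 2.4]
opening: 0.004
finger_force: 1.4
```

Emit:
play_rows:
  steps:
    - [[0.2,0,0],[0,0,0]]
    - [[0.2,0,0],[0,0,0]]
    - [[0.2,0,0],[0,0,0]]
    - [[0.2,0,0],[0,0,0]]
    - [[0,0,0],[0,0,0]]

```text
time_s: 4.15
tcp_pos: [541.2, 19.9, 44.9]
tool_rot: [1.988, 2.428, 0.002]
contact_force: [1.9, -5.5, 5.0]
opening: 0.003
finger_force: 2.8
```

Emit:
play_rows:
  steps:
    - [[0.2,0,0],[0,0,0]]
    - [[0.1,0,0],[0,0,0]]
    - [[0.1,0,0],[0,0,0]]
    - [[0,0,0],[0,0,0]]
    - [[0,0,0],[0,0,0]]

```text
time_s: 4.57
tcp_pos: [540.7, 22.7, 44.9]
tool_rot: [1.987, 2.428, 0.0]
contact_force: [0.9, -10.7, 4.5]
opening: 0.008
finger_force: 5.2
```

Emit:
play_rows:
  steps:
    - [[0.1,0,0],[0,0,0]]
    - [[0.1,0,0],[0,0,0]]
    - [[0.1,0,0],[0,0,0]]
    - [[0,0,0],[0,0,0]]
    - [[0,0,0],[0,0,0]]

```text
time_s: 4.98
tcp_pos: [540.7, 22.9, 44.9]
tool_rot: [1.983, 2.427, -0.004]
contact_force: [1.6, -22.5, 3.2]
opening: 0.008
finger_force: 11.3
```

```bash
python3 - <<'E'
from h import *
s=manip.read_state();go(s,[540,25,43],101.6)
p,d=manip.capture("top");cv2.imwrite("pics/top1.png",p);np.savez("pics/top1.npz",p=p,d=d)
K,M=cam("top");P=cloud(K,M,d)
cv2.imwrite("pics/c2.png",cv2.resize(p[185:285,220:400],None,fx=4,fy=4,interpolation=cv2.INTER_CUBIC))
E
```

```text
tcp [540.7  22.9  44.9] x-yaw 101.5 tilt -1.0 delta cm [ 0.22 -0.03  0.19] turn z rad -0.002 F [  1.6 -22.5   3.2] t 5.0 op 0.008
```

View pics/c2.png

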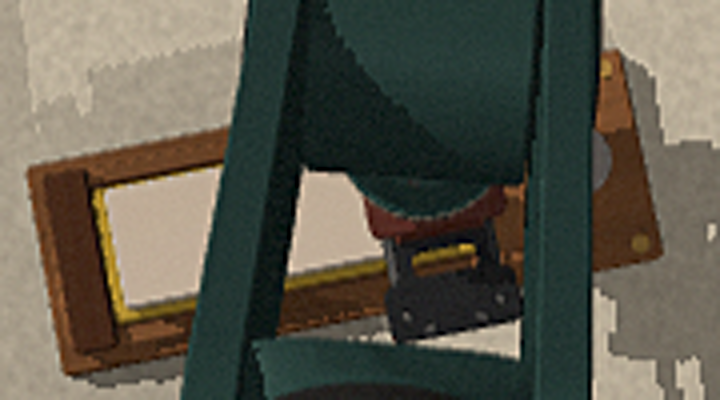

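The stone is flush against the dark stop at (95,250), and the force rose to 22 N with no further motion, so it is home. Now I back off, lift and turn towards the key.

Emit:
play_rows:
  steps:
    - [[-0.6,0,0],[0,0,0]]
    - [[-0.6,0,0],[0,0,0]]
    - [[0,0,-3.5],[0,0,0]]
    - [[0,0,-3.5],[0,0,0]]
    - [[0,0,-3.5],[0,0,0]]
    - [[0,0,-3.5],[0,0,-0.117]]
    - [[0,0,-2.0],[0,0,-0.117]]
    - [[0,0,0],[0,0,-0.117]]
    - [[0,0,0],[0,0,-0.117]]
    - [[0,0,0],[0,0,-0.117]]
    - [[0,0,0],[0,0,-0.117]]
    - [[0,0,0],[0,0,-0.117]]

```text
time_s: 6.03
tcp_pos: [539.8, 16.4, 203.5]
tool_rot: [-0.85, -3.023, -0.002]
contact_force: [0.2, 0.1, 0.0]
opening: 0.004
finger_force: 0.0
```

Emit:
play_rows:
  steps:
    - [[0,0,0],[0,0,-0.117]]
    - [[0,0,0],[0,0,-0.117]]
    - [[0,0,0],[0,0,0]]
  fingers: 0.1

```text
time_s: 6.28
tcp_pos: [539.8, 16.4, 203.4]
tool_rot: [-0.493, -3.101, -0.002]
contact_force: [0.6, 0.7, 0.9]
opening: 0.191
finger_force: 0.0
```

```bash
python3 - <<'E'
from h import *
s=manip.read_state();go(s,[442.5,-320.5,205],162)
E
```

```text
tcp [539.8  16.4 203.4] x-yaw 161.9 tilt -1.0 delta cm [ -1.2  -35.04  -0.19] turn z rad -0.001 F [0.6 0.7 0.9] t 6.3 op 0.191
```

Emit:
play_rows:
  steps:
    - [[-0.13,-3.9,0],[0,0,0]]
    - [[-0.13,-3.9,0],[0,0,0]]
    - [[-0.13,-3.9,0],[0,0,0]]
    - [[-0.13,-3.9,0],[0,0,0]]
    - [[-0.13,-3.9,0],[0,0,0]]
    - [[-0.13,-3.9,0],[0,0,0]]
    - [[-0.13,-3.9,0],[0,0,0]]
    - [[-0.13,-3.9,0],[0,0,0]]
    - [[-0.13,-3.9,0],[0,0,0]]
    - [[0,0,0],[0,0,0]]
    - [[0,0,0],[0,0,0]]

```text
time_s: 7.2
tcp_pos: [440.6, -322.6, 203.4]
tool_rot: [-0.511, -3.1, -0.002]
contact_force: [-0.2, 0.2, 0.1]
opening: 0.451
finger_force: 0.0
```

```bash
python3 - <<'E'
from h import *
s=manip.read_state()
p,d=manip.capture("wrist");K,M=cam("wrist",s);P=cloud(K,M,d)
def box(n,z0,z1,x0,x1,y0,y1):
    Q=P.reshape(-1,3);Q=Q[(Q[:,2]>z0)&(Q[:,2]<z1)&(Q[:,0]>x0)&(Q[:,0]<x1)&(Q[:,1]>y0)&(Q[:,1]<y1)]
    print(n,len(Q),rect(Q) if len(Q)>3 else'',np.nanmedian(Q,0).round(1) if len(Q) else '')
box("top",94,110,400,490,-358,-280)
box("foot",20,36,400,490,-358,-280)
box("y",90,110,400,520,-470,-360)
go(s,[442.5,-320.5,65],162)
cv2.imwrite("pics/w2.png",p)
E
```

```text
top 952 (array([ 440.8, -321.8]), array([13.8, 43.5]), 71.4) [ 439.8 -321.5  101.3]
foot 1122 (array([ 441.5, -322.1]), array([37.6, 47. ]), 72.1) [ 435.4 -317.4   27.7]
y 907 (array([ 447.6, -408. ]), array([14.1, 43.8]), 32.3) [ 446.1 -406.   101.3]
tcp [ 440.6 -322.6  203.4] x-yaw 161.3 tilt -1.0 delta cm [-0.12  0.24 13.84] turn z rad -0.013 F [-0.2  0.2  0.1] t 7.2 op 0.451
```

View pics/w2.png

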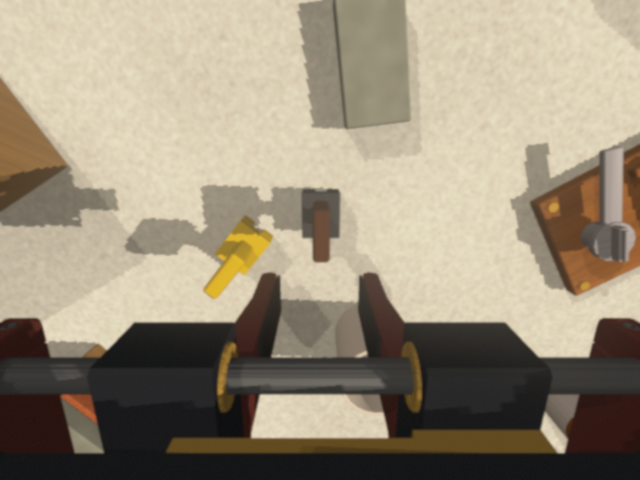

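The wrist view shows the dark key at (320,225), centred between the fingers within 1 mm, with the yellow one clear at (240,255). I'll descend and grip.

Emit:
play_rows:
  steps:
    - [[0,0,3.0],[0,0,-0.007]]
    - [[0,0,3.0],[0,0,0]]
    - [[0,0,3.0],[0,0,0]]
    - [[0,0,2.5],[0,0,0]]
    - [[0,0,1.5],[0,0,0]]
    - [[0,0,0.8],[0,0,0]]
    - [[0,0,0],[0,0,0]]
    - [[0,0,0],[0,0,0]]

```text
time_s: 7.92
tcp_pos: [441.7, -320.2, 65.9]
tool_rot: [-0.488, -3.103, -0.001]
contact_force: [0.7, 0.1, 0.2]
opening: 0.449
finger_force: 0.0
```

Emit:
play_rows:
  steps:
    - [[0,0,0],[0,0,0]]
    - [[0,0,0],[0,0,0]]
    - [[0,0,0],[0,0,0]]
    - [[0,0,0],[0,0,0]]
    - [[0,0,0],[0,0,0]]
    - [[0,0,0],[0,0,0]]
    - [[0,0,0],[0,0,0]]
    - [[0,0,0],[0,0,0]]
  fingers: 1

```text
time_s: 8.58
tcp_pos: [441.6, -321.6, 66.3]
tool_rot: [0.49, 3.102, -0.001]
contact_force: [-0.3, 0.3, 6.3]
opening: 0.155
finger_force: 30.0
```

```bash
python3 - <<'E'
from h import *
s=manip.read_state();go(s,[442.5,-320.5,165],162);print(s["finger_force"])
E
```

```text
tcp [ 441.6 -321.6   66.3] x-yaw 162.1 tilt -1.0 delta cm [-0.06  0.13 -9.87] turn z rad 0.001 F [-0.3  0.3  6.3] t 8.6 op 0.155
29.98954564332962
```

Emit:
play_rows:
  steps:
    - [[0,0,-2.0],[0,0,0]]
    - [[0,0,-3.0],[0,0,0]]
    - [[0,0,-3.5],[0,0,-0.106]]
    - [[0,0,-3.5],[0,0,-0.106]]
    - [[-1.42,3.0,0],[0,0,0]]
    - [[-1.42,3.0,0],[0,0,0]]
    - [[-1.42,3.0,0],[0,0,0]]
    - [[-1.42,3.0,0],[0,0,0]]
    - [[-1.42,3.0,0],[0,0,0]]
    - [[-1.42,3.0,0],[0,0,0]]
    - [[0,0,0],[0,0,0]]
    - [[0,0,0],[0,0,0]]

```text
time_s: 9.58
tcp_pos: [544.3, -149.1, 185.2]
tool_rot: [-0.153, -3.137, -0.001]
contact_force: [-0.2, -1.0, -2.1]
opening: 0.158
finger_force: 30.0
```

```bash
python3 - <<'E'
from h import *
s=manip.read_state()
p,d=manip.capture("wrist");K,M=cam("wrist",s);P=cloud(K,M,d)
def box(n,z0,z1,x0,x1,y0,y1):
    Q=P.reshape(-1,3);Q=Q[(Q[:,2]>z0)&(Q[:,2]<z1)&(Q[:,0]>x0)&(Q[:,0]<x1)&(Q[:,1]>y0)&(Q[:,1]<y1)]
    print(n,len(Q),rect(Q) if len(Q)>3 else'',np.nanmedian(Q,0).round(1) if len(Q) else '')
box("tab",51,62,510,600,-100,-30)
box("disc+arm",38,46,440,600,-100,-30)
box("arm",38,46,460,525,-100,-20)
box("keyfoot?",100,140,460,640,-250,-110)
go(s,[553.7,-60,186],174.2);print(s["finger_force"])
cv2.imwrite("pics/w3.png",p)
E
```

```text
tab 362 (array([552.7, -60.2]), array([ 8.1, 33.4]), 83.8) [551.7 -61.2  54.8]
disc+arm 2851 (array([517.9, -61.5]), array([108.8,  39.1]), 1.4) [519.1 -56.6  42.1]
arm 1566 (array([495. , -54.2]), array([18.6, 61.8]), 84.4) [493.1 -54.9  41.5]
keyfoot? 353 (array([ 521.4, -147.1]), array([37.5,  1.5]), 84.1) [ 521.1 -149.1  130.9]
tcp [ 544.3 -149.1  185.2] x-yaw 174.4 tilt -1.0 delta cm [-0.07  8.96 -0.08] turn z rad 0.004 F [-0.2 -1.  -2.1] t 9.6 op 0.158
29.9878191947937
```

View pics/w3.png

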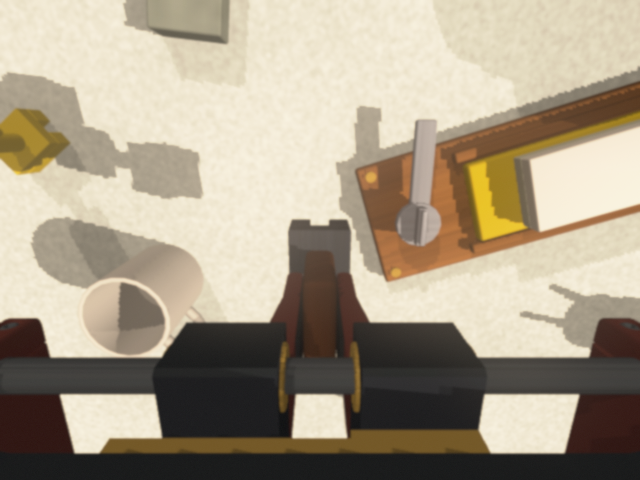

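The view shows the tab at (420,222) and the key foot at (320,245) gripped straight, with the slot visible. The foot's centre is within 1 mm of the TCP. Tab: (553.0, -60.2), 174.2°.

Emit:
play_rows:
  steps:
    - [[0,2.5,0],[0,0,0.003]]
    - [[0,2.5,0],[0,0,0]]
    - [[0,2.0,0],[0,0,0]]
    - [[0,1.5,0],[0,0,0]]
    - [[0.03,0.4,0],[0,0,0]]
    - [[0,0,1.8],[0,0,0]]
    - [[0,0,1.8],[0,0,0]]
    - [[0,0,1.0],[0,0,0]]
    - [[0,0,0.6],[0,0,0]]
    - [[0,0,0],[0,0,0]]
    - [[0,0,0],[0,0,0]]

```text
time_s: 10.55
tcp_pos: [553.0, -62.9, 133.7]
tool_rot: [-0.164, -3.137, 0.0]
contact_force: [0.4, 0.1, -1.2]
opening: 0.159
finger_force: 30.0
```

```bash
python3 - <<'E'
from h import *
s=manip.read_state();go(s,[553,-60.2,112],174.2)
E
```

```text
tcp [553.  -62.9 133.7] x-yaw 174.0 tilt -1.0 delta cm [0.03 0.27 2.17] turn z rad -0.004 F [ 0.4  0.1 -1.2] t 10.6 op 0.159
```

Emit:
play_rows:
  steps:
    - [[0,0,0],[0,0,0]]
    - [[0,0,0],[0,0,0]]

```text
time_s: 10.72
tcp_pos: [553.7, -62.5, 134.5]
tool_rot: [0.163, 3.136, -0.0]
contact_force: [0.3, -0.2, -1.9]
opening: 0.158
finger_force: 30.0
```

```bash
python3 - <<'E'
from h import *
for _ in range(3):
    s=manip.read_state();p,d=manip.capture("wrist");go(s,[553,-60.2,112],174.2)
K,M=cam("wrist",s);P=cloud(K,M,d).reshape(-1,3)
for n,z0,z1,x0,x1 in(("arm",38,46,460,525),("foot",70,94,510,540),("tab",50,62,520,600)):
    Q=P[(P[:,2]>z0)&(P[:,2]<z1)&(P[:,0]>x0)&(P[:,0]<x1)&(abs(P[:,1]+60)<35)];print(n,len(Q),rect(Q) if len(Q)>5 else '')
cv2.imwrite("pics/w4.png",p[100:360,160:480])
E
```

```text
tcp [553.7 -62.5 134.5] x-yaw 174.0 tilt -1.0 delta cm [0.1  0.23 2.25] turn z rad -0.003 F [ 0.3 -0.2 -1.9] t 10.7 op 0.158
tcp [553.7 -62.4 134.5] x-yaw 174.0 tilt -1.0 delta cm [0.09 0.22 2.25] turn z rad -0.003 F [ 0.   0.4 -2.4] t 10.8 op 0.16
tcp [553.5 -62.3 134.4] x-yaw 174.1 tilt -1.0 delta cm [0.08 0.21 2.24] turn z rad -0.003 F [-0.3  0.4 -0.7] t 10.8 op 0.159
arm 2189 (array([494.5, -54.1]), array([17.9, 61.8]), 84.9)
foot 449 (array([532.2, -60.2]), array([38.1,  4.9]), 85.0)
tab 53 (array([537.6, -58.2]), array([7.2, 2.7]), 85.2)
```

View pics/w4.png

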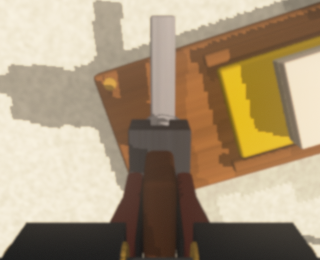

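The picture shows the foot at (160,130) just short of centred on the arm at (163,70). Both the cloud and the TCP say 2.3 mm are missing along tool y. I'll correct that and descend.

Emit:
play_rows:
  steps:
    - [[0.07,0.23,0],[0,0,-0.006]]
    - [[0,0,0],[0,0,0]]
    - [[0,0,0.4],[0,0,0]]
    - [[0,0,0.4],[0,0,0]]
    - [[0,0,0.4],[0,0,0]]
    - [[0,0,0],[0,0,0]]

```text
time_s: 11.37
tcp_pos: [551.7, -59.6, 120.5]
tool_rot: [-0.153, -3.136, -0.001]
contact_force: [-0.9, 0.6, -2.4]
opening: 0.161
finger_force: 30.0
```

Emit:
play_rows:
  steps:
    - [[0,0,0.3],[0,0,0]]
    - [[0,0,0.3],[0,0,0]]
    - [[0,0,0.2],[0,0,0]]
    - [[0,0,0],[0,0,0]]

```text
time_s: 11.7
tcp_pos: [552.2, -59.7, 113.1]
tool_rot: [-0.154, -3.137, -0.0]
contact_force: [0.8, 1.0, -2.2]
opening: 0.157
finger_force: 30.0
```

```bash
python3 - <<'E'
from h import *
s=manip.read_state();go(s,[553,-60.2,111],174.2);print(s["ft_torque"].round(2))
E
```

```text
tcp [552.2 -59.7 113.1] x-yaw 174.4 tilt -1.0 delta cm [-0.08 -0.04  0.21] turn z rad 0.003 F [ 0.8  1.  -2.2] t 11.7 op 0.157
[ 0.1  -0.11  0.  ]
```

Seated about 11 mm over the tab with no contact force. Turning clockwise.

Emit:
play_rows:
  steps:
    - [[0,0,0.15],[0,0,0]]
    - [[0,0,0],[0,0,0.1]]
    - [[0,0,0],[0,0,0.1]]
    - [[0,0,0],[0,0,0.1]]
    - [[0,0,0],[0,0,0.1]]
    - [[0,0,0],[0,0,0.1]]
    - [[0,0,0],[0,0,0.1]]
    - [[0,0,0],[0,0,0]]

```text
time_s: 12.37
tcp_pos: [552.7, -59.4, 112.1]
tool_rot: [-1.079, -2.95, -0.001]
contact_force: [-0.6, 1.5, -2.5]
opening: 0.153
finger_force: 30.0
```

```bash
python3 - <<'E'
from h import *
s=manip.read_state();go(s,[553,-60.2,112],101.6);print(s["ft_torque"].round(2))
E
```

```text
tcp [552.7 -59.4 112.1] x-yaw 139.8 tilt -1.0 delta cm [-0.08 -0.04  0.01] turn z rad 0.667 F [-0.6  1.5 -2.5] t 12.4 op 0.153
[ 0.33 -0.25  0.02]
```

Emit:
play_rows:
  steps:
    - [[0,0,0],[0,0,0.1]]
    - [[0,0,0],[0,0,0.1]]
    - [[0,0,0],[0,0,0.1]]
    - [[0,0,0],[0,0,0.1]]
    - [[0,0,0],[0,0,0.1]]
    - [[0,0,0],[0,0,0.08]]
    - [[0,0,0],[0,0,0.06]]
    - [[0,0,0],[0,0,0]]

```text
time_s: 13.03
tcp_pos: [553.3, -59.3, 112.3]
tool_rot: [1.947, 2.465, 0.002]
contact_force: [1.9, 1.7, -2.5]
opening: 0.154
finger_force: 30.0
```

```bash
python3 - <<'E'
from h import *
s=manip.read_state();go(s,[553,-60.2,112],101.6);print(s["ft_torque"].round(2))
E
```

```text
tcp [553.3 -59.3 112.3] x-yaw 103.4 tilt -1.0 delta cm [-0.08 -0.05  0.03] turn z rad 0.031 F [ 1.9  1.7 -2.5] t 13.0 op 0.154
[ 0.45 -0.61  0.03]
```

Emit:
play_rows:
  steps:
    - [[0,0,0],[0,0,0.04]]
    - [[0,0,0],[0,0,0.04]]
    - [[0,0,0],[0,0,0.04]]
    - [[0,0,0],[0,0,0]]

```text
time_s: 13.37
tcp_pos: [553.5, -59.6, 112.4]
tool_rot: [2.089, 2.345, 0.002]
contact_force: [2.5, 3.0, -2.6]
opening: 0.157
finger_force: 30.0
```

```bash
python3 - <<'E'
from h import *
s=manip.read_state();go(s,[553,-60.2,112],101.6);print(s["ft_torque"].round(2),s["tau"].round(2))
p,d=manip.capture("wrist");K,M=cam("wrist",s);P=cloud(K,M,d).reshape(-1,3)
Q=P[(P[:,2]>38)&(P[:,2]<46)&(abs(P[:,0]-542)<25)&(P[:,1]>-34)&(P[:,1]<35)];print("arm",len(Q),rect(Q) if len(Q)>5 else '')
cv2.imwrite("pics/w5.png",p)
E
```

```text
tcp [553.5 -59.6 112.4] x-yaw 96.6 tilt -1.0 delta cm [-0.06 -0.05  0.04] turn z rad -0.087 F [ 2.5  3.  -2.6] t 13.4 op 0.157
[ 0.45 -0.72  0.06] [ -1.54 -50.87 -20.73  -0.97   0.9    0.63]
arm 2676 (array([536.4,  -1.5]), array([28.8, 69.3]), 8.2)
```

View pics/w5.png

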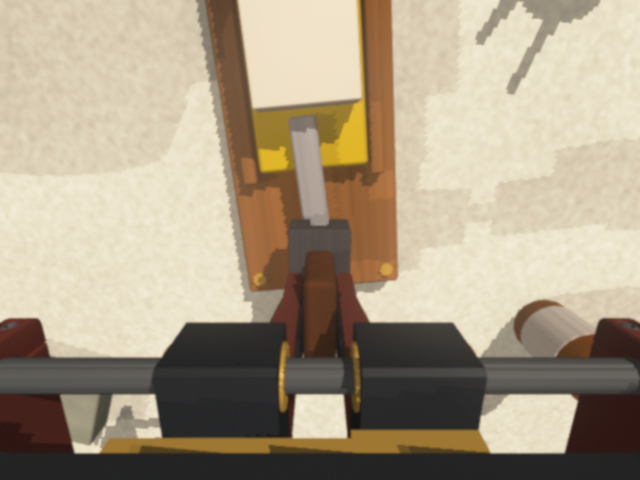

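The arm is over the ledge, from (318,222) to (302,118), but about 3° short of the holder axis (5° lean) because of slot slack. I'll keep turning to the stop.

Emit:
play_rows:
  steps:
    - [[0,0,0],[0,0,0.03]]
    - [[0,0,0],[0,0,0.03]]
    - [[0,0,0],[0,0,0]]

```text
time_s: 13.67
tcp_pos: [553.5, -59.8, 112.5]
tool_rot: [2.158, 2.281, 0.002]
contact_force: [3.7, 3.1, -3.0]
opening: 0.16
finger_force: 30.0
```

```bash
python3 - <<'E'
from h import *
s=manip.read_state();go(s,[553,-60.2,112],101.6);print(s["ft_torque"].round(2),s["tau"].round(2))
E
```

```text
tcp [553.5 -59.8 112.5] x-yaw 93.2 tilt -1.0 delta cm [-0.04 -0.05  0.05] turn z rad -0.147 F [ 3.7  3.1 -3. ] t 13.7 op 0.16
[ 0.69 -0.93  0.24] [ -2.11 -50.96 -20.27  -1.2    1.24   0.67]
```

Emit:
play_rows:
  steps:
    - [[0,0,0],[0,0,0.03]]
    - [[0,0,0],[0,0,0.03]]
    - [[0,0,0],[0,0,0]]

```text
time_s: 13.92
tcp_pos: [553.3, -59.8, 112.5]
tool_rot: [2.224, 2.217, 0.001]
contact_force: [4.0, 2.5, -3.1]
opening: 0.159
finger_force: 30.8
```

```bash
cat > arm.py <<'E'
from h import *
s=manip.read_state();go(s,[553,-60.2,112],101.6);print(s["ft_torque"].round(2),s["tau"].round(2))
p,d=manip.capture("wrist");K,M=cam("wrist",s);P=cloud(K,M,d);np.savez("pics/arm.npz",p=p,P=P)
hsv=cv2.cvtColor(p,cv2.COLOR_BGR2HSV)
g=(hsv[...,1]<70)&(P[...,2]>37)&(P[...,2]<47)&(abs(P[...,0]-542)<30)&(P[...,1]>-34)&(P[...,1]<28)
g=cv2.morphologyEx(g.astype(np.uint8),cv2.MORPH_OPEN,np.ones((5,5)));Q=P[g>0]
print("arm",len(Q),rect(Q))
w=(hsv[...,1]<70)&(P[...,2]>53)&(P[...,2]<62)&(P[...,1]>10);Q=P[w];print("stone",rect(Q))
E
python3 arm.py
```

```text
tcp [553.3 -59.8 112.5] x-yaw 89.8 tilt -1.0 delta cm [-0.04 -0.03  0.05] turn z rad -0.206 F [ 4.   2.5 -3.1] t 13.9 op 0.159
[ 0.72 -0.99  0.75] [ -2.69 -50.54 -20.11  -0.87   1.21   1.22]
arm 2484 (array([542. ,  -3.9]), array([18. , 63.6]), 11.6)
stone (array([528.3,  63.1]), array([64.6, 62.6]), 11.6)
```

Torque jumped to 0.75 N m and the arm is parallel to the stone (both 11.6°), so the clamp is at its stop. I'll give it a tiny nudge more, turn back inside the slack, and lift out.

Emit:
play_rows:
  steps:
    - [[0,0,0],[0,0,0.03]]
    - [[0,0,0],[0,0,0]]
    - [[0,0,0],[0,0,-0.06]]
    - [[0,0,0],[0,0,-0.06]]
    - [[0,0,0],[0,0,0]]

```text
time_s: 14.38
tcp_pos: [553.1, -60.1, 112.5]
tool_rot: [2.122, 2.315, 0.001]
contact_force: [3.7, 2.1, -1.4]
opening: 0.156
finger_force: 29.9
```

```bash
python3 arm.py
```

```text
tcp [553.1 -60.1 112.5] x-yaw 95.0 tilt -1.0 delta cm [-0.01 -0.01  0.05] turn z rad -0.116 F [ 3.7  2.1 -1.4] t 14.4 op 0.156
[ 0.48 -0.96  0.06] [ -1.44 -49.84 -19.45  -1.03   1.4   -0.77]
arm 2473 (array([542. ,  -4.1]), array([17.7, 63.5]), 11.3)
stone (array([529.1,  60.4]), array([64.4, 57.1]), 11.3)
```

Emit:
play_rows:
  steps:
    - [[0,0,-0.5],[0,0,0]]
    - [[0,0,-0.5],[0,0,0]]
    - [[0,0,-0.5],[0,0,0]]
    - [[0,0,-1.5],[0,0,0]]
    - [[0,0,-2.5],[0,0,0]]
    - [[0,0,-2.5],[0,0,0]]
    - [[-2.36,-1.76,0],[0,0,0]]
    - [[-2.36,-1.76,0],[0,0,0]]
    - [[-2.36,-1.76,0],[0,0,0]]
    - [[-2.36,-1.76,0],[0,0,0]]
    - [[-2.36,-1.76,0],[0,0,0]]
    - [[-2.36,-1.76,0],[0,0,0]]

```text
time_s: 15.43
tcp_pos: [456.5, -210.2, 192.1]
tool_rot: [-2.126, -2.309, 0.002]
contact_force: [-0.2, -0.1, -2.6]
opening: 0.158
finger_force: 30.0
```

```bash
python3 - <<'E'
from h import *
s=manip.read_state();go(s,[460,-210,66.5],95)
p,d=manip.capture("top");K,M=cam("top");P=cloud(K,M,d).reshape(-1,3)
Q=P[(P[:,2]>51)&(P[:,2]<65)&(abs(P[:,0]-554)<25)&(abs(P[:,1]+60)<25)];print("tab",rect(Q))
W,d=manip.capture("wrist");s=manip.read_state();K,M=cam("wrist",s);P=cloud(K,M,d).reshape(-1,3)
Q=P[(P[:,2]>8)&(P[:,2]<135)&(abs(P[:,0]-460)<60)&(abs(P[:,1]+205)<60)];print(np.histogram(Q[:,2],8))
Q=Q[Q[:,2]<115];print(rect(Q),Q.min(0),Q.max(0)) if len(Q) else 0
cv2.imwrite("pics/fin.png",np.hstack([cv2.resize(p[180:300,210:402],(480,300)),cv2.resize(W,(320,300))]))
E
```

```text
tcp [ 456.5 -210.2  192.1] x-yaw 94.7 tilt -1.0 delta cm [-0.02  0.39 12.56] turn z rad -0.005 F [-0.2 -0.1 -2.6] t 15.4 op 0.158
tab (array([553.9, -59.8]), array([ 7.7, 32.9]), 12.3)
(array([ 5, 17, 17, 10, 23,  7, 19, 15]), array([126.4680643 , 127.52332927, 128.57859424, 129.63385921,
       130.68912418, 131.74438915, 132.79965412, 133.85491909,
       134.91018406]))
```

View pics/fin.png

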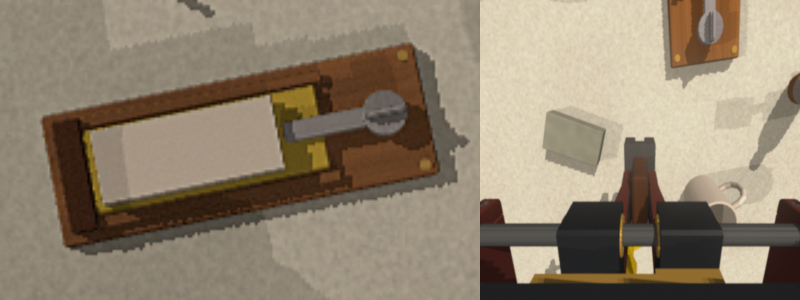

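The clamp arm lies along the holder at (330,130) over the ledge, the stone's base is against the stop at (88,165), and the key hangs straight over free desk. Setting it down.

Emit:
play_rows:
  steps:
    - [[0,0,3.0],[0,0,0]]
    - [[0,0,3.0],[0,0,0]]
    - [[0,0,3.0],[0,0,0]]
    - [[0,0,2.0],[0,0,0]]
    - [[0,0,1.0],[0,0,0]]
    - [[0,0,0.3],[0,0,0]]
    - [[0,0,0],[0,0,0]]

```text
time_s: 16.12
tcp_pos: [458.7, -209.1, 68.9]
tool_rot: [-2.126, -2.31, 0.001]
contact_force: [-0.5, -0.3, -1.3]
opening: 0.162
finger_force: 30.0
```

Emit:
play_rows:
  steps:
    - [[0,0,0.1],[0,0,0]]
    - [[0,0,0.1],[0,0,0]]
    - [[0,0,0],[0,0,0]]

```text
time_s: 16.37
tcp_pos: [459.8, -210.1, 68.2]
tool_rot: [2.126, 2.31, 0.001]
contact_force: [-0.2, 0.1, -1.7]
opening: 0.16
finger_force: 30.0
```

Emit:
play_rows:
  steps:
    - [[0,0,0.05],[0,0,0]]
    - [[0,0,0.05],[0,0,0]]
    - [[0,0,0.05],[0,0,0]]
    - [[0,0,0],[0,0,0]]

```text
time_s: 16.7
tcp_pos: [459.4, -209.8, 66.4]
tool_rot: [2.127, 2.311, 0.0]
contact_force: [-0.7, 0.7, 5.4]
opening: 0.16
finger_force: 30.0
```

Contact at the expected height. Releasing (partly open) and lifting away.

Emit:
play_rows:
  steps:
    - [[0,0,0],[0,0,0]]
    - [[0,0,0],[0,0,0]]
    - [[0,0,0],[0,0,0]]
    - [[0,0,0],[0,0,0]]
    - [[0,0,0],[0,0,0]]
    - [[0,0,0],[0,0,0]]
  fingers: 0

```text
time_s: 17.2
tcp_pos: [459.0, -209.7, 65.6]
tool_rot: [-2.127, -2.312, -0.0]
contact_force: [0.1, 0.2, 0.3]
opening: 0.497
finger_force: 0.0
```

Emit:
play_rows:
  steps:
    - [[0,0,-1.5],[0,0,0]]
    - [[0,0,-2.5],[0,0,0]]
    - [[0,0,-3.5],[0,0,0]]
    - [[0,0,-3.5],[0,0,0]]
    - [[0,0,-3.0],[0,0,0]]
    - [[0,0,0],[0,0,0]]
    - [[0,0,0],[0,0,0]]

```text
time_s: 17.78
tcp_pos: [460.3, -210.4, 207.4]
tool_rot: [2.124, 2.309, 0.001]
contact_force: [-1.1, 0.7, -0.3]
opening: 0.5
finger_force: 0.0
```

```bash
python3 - <<'E'
from h import *
s=manip.read_state();go(s,[460,-210,66.5],95)
W,d=manip.capture("wrist");K,M=cam("wrist",s);P=cloud(K,M,d).reshape(-1,3)
for z0,z1 in((94,110),(20,36)):
    Q=P[(P[:,2]>z0)&(P[:,2]<z1)&(abs(P[:,0]-460)<45)&(abs(P[:,1]+205)<50)];print(len(Q),rect(Q),np.median(Q,0).round(1))
p,d=manip.capture("top");K,M=cam("top");P=cloud(K,M,d);np.savez("pics/tf.npz",p=p,d=d)
P=P.reshape(-1,3);a=np.array([-.2,.98])
Q=P[(P[:,2]>51)&(P[:,2]<65)&(abs(P[:,0]-554)<25)&(abs(P[:,1]+60)<25)];print("tab",rect(Q))
Q=P[(P[:,2]>52)&(P[:,2]<62)&(abs(P[:,0]-520)<60)&(P[:,1]>0)&(P[:,1]<250)];print("stone",rect(Q))
E
```

```text
tcp [ 460.3 -210.4  207.4] x-yaw 94.8 tilt -1.0 delta cm [ 0.08 -0.07 14.09] turn z rad -0.004 F [-1.1  0.7 -0.3] t 17.8 op 0.5
887 (array([ 459.2, -209.8]), array([13.1, 43.2]), 4.5) [ 459.  -208.7  101.5]
1117 (array([ 459.2, -210.5]), array([38., 46.]), 5.0) [ 457.7 -204.8   27.7]
tab (array([554.1, -59.6]), array([ 7.8, 32.8]), 11.8)
stone (array([519.7, 111.7]), array([ 65.2, 159.6]), 11.5)
```

The key stands upright, the stone is 174.7 mm from the screw (175 mm when home), and the tab is along the holder. Handing in.

```bash
python3 -c "
from station import manip
print(manip.finish_job())"
```

```text
the job is handed in; nothing more can be done
None
```

The job is handed in at about 18 s of the 61 s allowed: the stone is home against the stop, the clamp was turned with the key to its locked stop, and the key stands upright on the desk off the holder; the judge returned no verdict.

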